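Seat a catch pin and prove it with a 12 N tug

TASK

Take the black-headed catch pin out of its wooden stand and push it into the socket of the pull tester until its collar is fully home on the head. Then prove that the catches hold it: pull it straight up with about 12 N (9 to 15 N is good, never as much as 20 N) and keep that pull steady for one second. Let it back down, let go and leave the pin home in the socket, with the other things on the table left alone.

Things in the scene. Friction and masses are not known exactly. Their poses are not given: they have to be found in the camera images.
- pin: Catch pin, 55 to 115 g, upright in the stand. Origin: on its axis, underside of the collar; z up. Above: steel collar 26 mm wide, 5 thick, then a black grip 18 mm (x) by 32 mm (y), z = 5 to 39 mm; grasp across the 18 mm. Below: shank 16 mm in diameter, groove at z = -12 to -27, cone from z = -31 to a 6 mm wide tip at z = -40 mm.
- stand: Fixed light wooden block 66 x 66 mm, 45 mm high. Origin: centre of its underside. In its centre an upright hole of 21 mm diameter, in which the pin stands freely, its collar on the block's top.
- tester: Pull tester, fixed. Origin: centre of its underside, z up. Grey base 96 (x) x 116 (y) x 12 mm; two posts at y = -40 and 40 mm carry a dark steel head 46 (x) x 107 (y) mm, 9 mm thick, its flat top 75 mm above the table, with the socket in its middle. Below the head hang a bracket with a small scale and the sprung carriage.
- socket_mouth (a point): Centre of the socket's mouth in the head's top, fixed; z up. Chamfered bore 18 mm wide; any yaw fits. Below it two sprung catches on the carriage resist the pin's cone with 3 to 12 N, then snap into its groove. Home: collar down on the head, pin's origin here. The catches' height is set differently each time: a homed pin rises freely 0.5 to 7 mm before they take the pull; they hold over 25 N.
- carriage (a joint): Lift of the carriage in m, 0 at rest, up to 0.009. A pull P (N, beyond the pin's own weight) under 3.6 N does not lift it; above that, lift = (P - 3.6) / 8000: 9 N is 0.7 mm, 12 N is 1.05, 15 N is 1.4, 20 N is 2.05 mm. A pointer on it moves along the bracket's scale, whose thin black band spans 9 to 15 N.
- pliers_2: Bystander, leave alone: pliers with blue grips, 187 mm long. Origin: centre of its underside.
- screwdriver_1: Bystander, leave alone: screwdriver with red grip, 197 mm long. Origin: centre of its underside.
- tape_3: Bystander, leave alone: small dark roll of tape, 53 mm wide, 19 mm high. Origin: centre of its underside.
- battery_1: Bystander, leave alone: upright battery, red upper part, 15 mm diameter, 50 mm high. Origin: centre of its underside.
- battery_2: Bystander, leave alone: upright battery, green upper part, 15 mm diameter, 50 mm high. Origin: centre of its underside.
- jar_2: Bystander, leave alone: white screw-top jar with red lid, 47 mm wide, 76 mm high. Origin: centre of its underside.
- jar_3: Bystander, leave alone: blue screw-top jar with white lid, 51 mm wide, 61 mm high. Origin: centre of its underside.
- jar_4: Bystander, leave alone: narrow brown jar with black lid, 35 mm wide, 81 mm high. Origin: centre of its underside.
Mind the look-alikes: they are no part of the job. What is shaped like the pin but turquoise or white is not meant.

How it is judged (in metres and radians):
On the way, in this order (a step that is already met when the one before it is completed fails the run):
1. the pin is pushed home: its origin within 3 mm beside and less than 1.5 mm above the socket's mouth, upright (z of pin in the frame of socket_mouth between -0.002 and 0.0015 m and horizontal distance between pin and socket_mouth below 0.003 m and angle between pin's own z axis and vertical below 0.12 rad), for 0.2 s.
2. the pin in the socket is pulled up by its grip with 9 to 15 N (carriage lifted 0.65 to 1.5 mm) without a break for 0.7 s, the fingers not touching the tester (z of pin in the frame of socket_mouth above -0.002 m and horizontal distance between pin and socket_mouth below 0.003 m and angle between pin's own z axis and vertical below 0.12 rad and value of joint carriage between 0.00065 and 0.0015 m and contact force between the fingers and pin above 1 N and contact force between the fingers and tester below 0.5 N), for 0.7 s.
At the end, for the whole second after the job is handed in: The pin stands home in the socket (origin within 3 mm beside, less than 2 mm above the mouth, tilt under 0.12 rad), at rest and released, with the carriage back at rest (lift under 0.3 mm) (z of pin in the frame of socket_mouth between -0.002 and 0.002 m and horizontal distance between pin and socket_mouth below 0.003 m and angle between pin's own z axis and vertical below 0.12 rad and value of joint carriage below 0.0003 m and linear speed of pin below 0.01 m/s and contact force between the fingers and pin below 0.1 N); the robot touches nothing.
It fails at once if the pull reaches 20 N (carriage lifted 2.05 mm) (value of joint carriage above 0.00205 m).
It fails at once if a bystander (pliers, screwdriver, tape, battery or jar) is moved by more than 30 mm (distance of any of pliers_2, screwdriver_1, tape_3, battery_1, battery_2, jar_2, jar_3, jar_4 from where it was at the start of the episode above 0.03 m).
It also fails if it takes over 62 s, if anything falls off the work surface, if the arm or the gripper's body presses on something with over 40 N, if the wrist force passes 120 N, or if a joint passes its speed limit or range.

ROBOT

A 6-joint arm with a two-finger parallel gripper is mounted at the origin on the work surface; the furniture and walls round the work are solid. World frame = base frame: x ahead of the robot, y to its left, z up, the work surface at z = 0. Lengths are in mm, angles in rad, forces in N, time in s.
With the tool pointing down it reaches from about 350 to 975 mm from the base axis. Payload 7.1 kg.
Tool frame: the origin (TCP) lies at the very end of the fingers, on their centre line; the grasp point (between the pads) lies 19 mm behind it; x points along the fingers, y is the direction in which the jaws open and shut, and the axes are right-handed (so a half turn about x gives the same grasp; the last joint's range is limited). The gripper opens to 88 mm and grips with 3 to 60 N. Pads are 20 mm wide; open, the fingers measure 115 mm over their backs; the gripper's body (75 mm by 178 mm) begins 61 mm behind the grasp point.
Start: joints at [1.283, 0.423, 1.63, -0, 1.089, -0.019], TCP at [165.953, 602.548, 222.675] pointing down, gripper open.
Joint ranges: [-3, 3], [-0.9, 2.11], [0.09, 2.58], [-1.31, 4.45], [0.11, 2.69], [-2.54, 2.54]. Speed limits (rad/s): [2.39, 2.39, 3.01, 3.14, 3.14, 3.14].

INTERFACE

Orientations are given as a rotation vector (axis times angle).
In Python, from workcell import ctrl gives the robot as it stands. The module is installed in compiled form; this text tells all that it offers.
- The arm moves only by the tool carry_out, never from a script. Its argument "commands" is a list of rows, each a list of 6 numbers: the shift along the tool's x, y, z in m, then the turn, a rotation vector about the tool's x, y, z in degrees. In form: [[tx, ty, tz, rx, ry, rz], ...]. A call has 1 to 8 rows; each row shifts and turns the pose as measured when the row begins, along the tool's axes as they then stand; what a row does not reach is not made up. A row lasts 1/8 s, in which the tool goes at most 62.5 mm and 10.7 degrees, less where a joint would pass 70% of its speed; a pose out of reach is approached as far as the arm can. A call with a gripper value outside its range is refused whole. "grip" is the closure, from 0 (fully open) to 1 (shut), set as the call begins (left out, the last holds). The fingers move at their own pace and stop on an object; the grip force is fixed at half the most. Time passes only in rows, so rows that do not move let the fingers close. It gives the time, the measured TCP pose, the force and the opening at its end, in the units of the state.
- ctrl.get_obs(): the state, without advancing time (a new reading comes with each control period).
- ctrl.get_image(name): name is "scene" or "side" or "wrist"; returns a dict with "pixels" (384x512x3 uint8, blue, green, red), "intrinsics" (3x3 intrinsics, pixels), "dist_coeffs" ([k1, k2, p1, p2, k3] as OpenCV has them; the pictures are not rectified), "rvec" (rotation vector, rad) and "tvec" (3), from world to camera coordinates, as OpenCV has them. Camera axes: x right, y down, z forward; pixel columns grow to the right and rows downward; lengths in mm; the calibration is good to about 2 mm. A picture is of the moment at which its call begins. There is no depth.
- ctrl.close_job(): hands the job in, once; it reports no verdict.
The state is a dict: "t": time; "qpos": joint angles; "qvel": joint speeds; "joint_torque": joint torques, N m; "ee_pos": TCP position; "orientation": TCP orientation; "ft_force": force on the tool from outside, world axes, zero at the start; "moment": the same for the moment, N m; "width": finger opening in mm.
Only numpy, scipy, OpenCV 4.12 (cv2) and the standard library are available. Lean on these libraries where they do the work, as an engineer would, in place of code of your own. Each camera call takes 0.05 s, during which the arm holds its last target. There are 200 camera calls.

## Working session

There is one attempt and no reset: what is moved stays moved. The work goes in short steps, Python scripts to look and compute and a tool call to move; the robot and the scene stay as the last step left them, time stands still between calls to the robot, and variables do not carry over. Pictures are saved under pics/ and viewed, about 8 in all and at most 12, crops included, and the job is handed in when it is done.

Besides the shell and the picture viewer there is one more tool, called by a JSON object that holds its "api" and its "payload". carry_out: Moves the arm, as the interface text tells. Its arguments: {"type":"object","properties":{"commands":{"type":"array"},"grip":{"type":"number"}},"required":["commands"]}

```bash
mkdir -p pics
cat > h.py <<'E'
import numpy as np, cv2
from workcell import ctrl
def grab(n,save=None):
    d=ctrl.get_image(n); 
    if save: cv2.imwrite(f'pics/{save}.png',d['pixels'])
    np.save(f'pics/{save or n}.npy',d,allow_pickle=True); return d
def load(s): return np.load(f'pics/{s}.npy',allow_pickle=True).item()
def ray(d,uv):
    R=cv2.Rodrigues(np.array(d['rvec'],float))[0]; t=np.array(d['tvec'],float).ravel()
    p=cv2.undistortPoints(np.array([[uv]],float),np.array(d['intrinsics'],float),np.array(d['dist_coeffs'],float))[0,0]
    return -R.T@t, R.T@np.array([p[0],p[1],1.])
def onz(d,uv,z):
    o,v=ray(d,uv); return o+v*(z-o[2])/v[2]
def proj(d,P): return cv2.projectPoints(np.array(P,float).reshape(-1,3),np.array(d['rvec'],float),np.array(d['tvec'],float),np.array(d['intrinsics'],float),np.array(d['dist_coeffs'],float))[0][:,0]
E
python3 - <<'E'
from h import *
np.set_printoptions(precision=3,suppress=True)
print(ctrl.get_obs())
a=grab('scene','scene0');b=grab('side','side0');c=grab('wrist','wrist0')
for d in(a,b,c): print(ray(d,(256,192)))
z=np.zeros((600,800,3),np.uint8)
s=lambda i:cv2.resize(i,(400,300))
z[:300,:400]=s(a['pixels']);z[:300,400:]=s(b['pixels']);z[300:,:400]=s(c['pixels'])
cv2.imwrite('pics/all0.png',z)
E
```

```text
{'t': 0.0, 'qpos': array([ 1.283,  0.424,  1.631, -0.   ,  1.089, -0.019]), 'qvel': array([-0.001, -0.   , -0.001, -0.   , -0.001, -0.002]), 'joint_torque': array([ -0.001, -54.461, -27.367,   0.064,   0.023,  -0.   ]), 'ee_pos': array([165.789, 602.01 , 221.91 ]), 'orientation': array([ 0.21 ,  1.561, -0.212]), 'ft_force': array([-0.271,  0.154, -0.08 ]), 'moment': array([-0.025,  0.008, -0.081]), 'width': 88.03118814393729}
(array([ 118.841, -935.131,  634.185]), array([ 0.396,  0.77 , -0.501]))
(array([286.634, 638.837, 788.077]), array([ 0.245, -0.701, -0.67 ]))
(array([ 99.597, 619.584, 384.343]), array([ 0.265, -0.063, -0.962]))
```

View pics/all0.png

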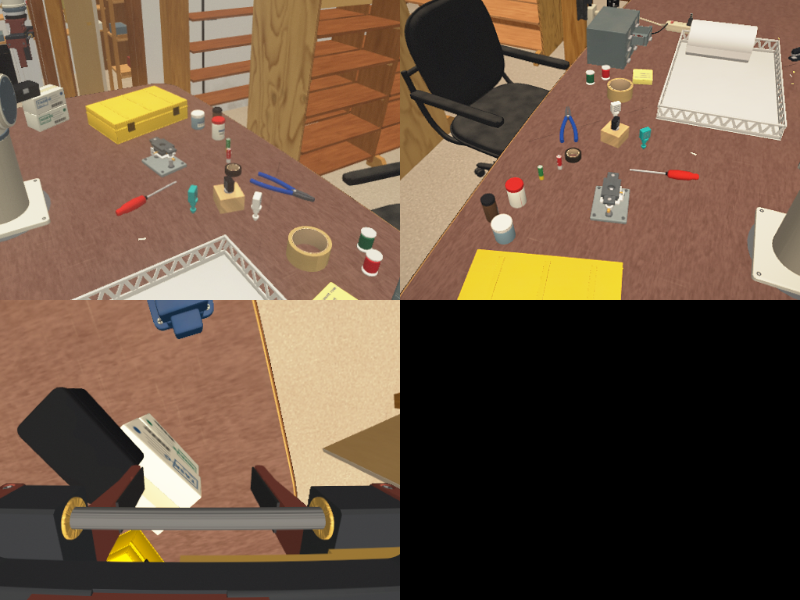

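Picture 1 (montage). Scene: the pin-shaped things are black in the wooden stand (~293,236 full-res), turquoise (~247,252) and white (~329,260). The black one in the wooden block fits. The tester is at ~(209,200). Side view: stand ~(275,160), tester ~(271,250). Next is an enlarged crop to confirm.

Run:
```python
from h import *
a=load('scene0');b=load('side0')
def crop(d,x,y,w,h): return cv2.resize(d['pixels'][y:y+h,x:x+w],(400,300),interpolation=cv2.INTER_CUBIC)
z=np.vstack([np.hstack([crop(a,253,205,80,60)[:, :],crop(a,169,165,80,60)]),np.hstack([crop(b,235,120,80,60),crop(b,231,215,80,60)])])
cv2.imwrite('pics/crop0.png',z)
```

```text
(no output)
```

View pics/crop0.png

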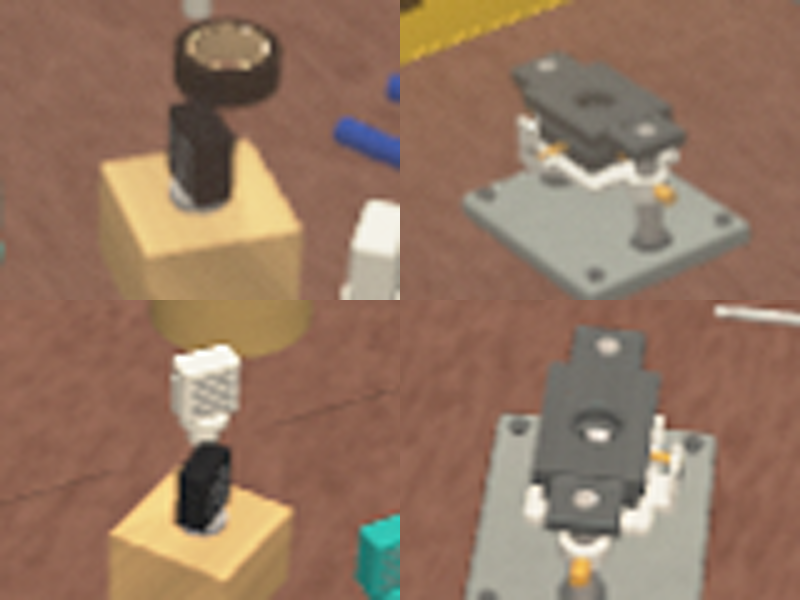

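Picture 2 confirms it: the black grip with steel collar in the wooden block is the pin (collar at scene 293,243 and side 276,164). The socket mouth is at scene (208,185) and side (270,241).

Run:
```python
from h import *
from scipy.spatial.transform import Rotation as R
np.set_printoptions(precision=1,suppress=True)
a=load('scene0');b=load('side0')
S=1.28
for n,u,v,z in [('pin',(293.2,243.4),(275.6,164),45),('sock',(208,185),(270.4,241),75),
 ('white top',None,((606-400)*S,103*S),39),('turq top',(193*S,185*S),((645-400)*S,127*S),39),
 ('tape',(233*S,168*S),((573-400)*S,153*S),19),('red bat',(228*S,139*S),((559-400)*S,156*S),50),('green bat',None,((541-400)*S,167*S),50),('jar red',(218*S,120*S),((516-400)*S,184*S),76),('jar brown',None,((489-400)*S,200*S),81),('blue jar',None,((503-400)*S,222*S),61)]:
    print(n, onz(a,u,z) if u else '', onz(b,v,z))
# stand top corners / head in side & scene
for p in [(103,165),(150,253),(300,228),(248,143)]: print('standtop scene',onz(a,(253+p[0]/5,205+p[1]/5),45))
for p in [(545,53),(685,130)]: print('head', onz(a,(169+(p[0]-400)/5,165+p[1]/5),75))
for p in [(608,345),(585,498)]: print('head screw side', onz(b,(231+(p[0]-400)/5,215+(p[1]-300)/5),75))
for p in [(545,65),(647,130)]: print('head screw scene', onz(a,(169+(p[0]-400)/5,165+p[1]/5),75))
o=ctrl.get_obs();M=R.from_rotvec(o['orientation']).as_matrix();print(np.round(M,3))
```

```text
pin [ 553.5 -254.7   45. ] [ 547.6 -253.5   45. ]
sock [474.9   8.9  75. ] [471.3  20.7  75. ]
white top  [ 622.8 -382.1   39. ]
turq top [ 483.7 -180.6   39. ] [ 461.9 -298.4   39. ]
tape [ 642.  -133.9   19. ] [ 641.  -125.3   19. ]
red bat [694.  -17.6  50. ] [660.  -68.7  50. ]
green bat  [688.9  -9.9  50. ]
jar red [709.8  76.2  76. ] [707.7  91.5  76. ]
jar brown  [740.8 165.2  81. ]
blue jar  [685. 200.  61.]
standtop scene [ 527.3 -218.7   45. ]
standtop scene [ 514.2 -280.1   45. ]
standtop scene [ 575.9 -294.8   45. ]
standtop scene [ 589.4 -234.2   45. ]
head [471.5  65.3  75. ]
head [500.9 -38.1  75. ]
head screw side [481.8 -25.9  75. ]
head screw side [464.5  56.1  75. ]
head screw scene [466.8  53.5  75. ]
head screw scene [485.2 -29.5  75. ]
[[-0.   0.3  1. ]
 [-0.   1.  -0.3]
 [-1.  -0.  -0. ]]
```

{"api": "carry_out", "payload": {"commands": [[0, -0.003, 0.061, 5.6, 0, 0], [0, -0.003, 0.061, 5.6, 0, 0], [0, -0.003, 0.061, 5.6, 0, 0], [0, -0.003, 0.061, 5.6, 0, 0], [0, -0.003, 0.061, 5.6, 0, 0], [0, -0.003, 0.061, 5.6, 0, 0], [0, -0.003, 0.061, 5.6, 0, 0], [0, -0.003, 0.061, 5.6, 0, 0]], "grip": 0}}

```text
t: 1.15
ee_pos: [546.5, 304.0, 219.9]
orientation: [0.83, 1.407, -0.832]
ft_force: [-0.1, 0.3, 0.3]
width: 87.9
```

{"api": "carry_out", "payload": {"commands": [[0, -0.003, 0.061, 5.6, 0, 0], [0, -0.003, 0.061, 5.6, 0, 0], [0, -0.003, 0.061, 5.6, 0, 0], [0, -0.003, 0.061, 5.6, 0, 0], [0, -0.003, 0.061, 5.6, 0, 0], [0, -0.003, 0.061, 5.6, 0, 0], [0, -0.003, 0.061, 5.6, 0, 0], [0, -0.003, 0.061, 5.6, 0, 0]]}}

```text
t: 2.15
ee_pos: [596.3, -180.3, 218.4]
orientation: [1.429, 1.049, -1.432]
ft_force: [-0.4, -0.6, 0.8]
width: 87.7
```

{"api": "carry_out", "payload": {"commands": [[0, -0.012, 0.042, 0, 0, 0], [0, -0.012, 0.042, 0, 0, 0], [0, 0, 0, 0, 0, 0]]}}

```text
t: 2.52
ee_pos: [544.7, -259.5, 217.7]
orientation: [1.433, 1.046, -1.438]
ft_force: [-0.4, 0.3, -1.2]
width: 87.6
```

```bash
cat >> h.py <<'E'
from scipy.spatial.transform import Rotation as Rot
def tool(): 
    o=ctrl.get_obs(); return o,Rot.from_rotvec(o['orientation']).as_matrix()
def yaw(M): return np.degrees(np.arctan2(M[1,1],M[0,1]))
def shift(P): # world target TCP -> tool-frame shift mm
    o,M=tool(); return M.T@(np.array(P,float)-o['ee_pos'])
E
python3 - <<'E'
from h import *
np.set_printoptions(precision=3,suppress=True)
d=grab('wrist','w1');o,M=tool();print(o['ee_pos'],yaw(M),M,o['ft_force'])
print(proj(d,[[551,-256,45],[551,-256,84],o['ee_pos']]))
cv2.imwrite('pics/w1b.png',cv2.resize(d['pixels'],(800,600),interpolation=cv2.INTER_CUBIC))
E
```

```text
[ 545.496 -258.385  217.705] -17.827673339692872 [[-0.002  0.952 -0.306]
 [-0.001 -0.306 -0.952]
 [-1.    -0.002  0.002]] [0.22  0.023 0.268]
[[255.745 167.036]
 [256.097 173.631]
 [251.373 223.833]]
```

View pics/w1b.png

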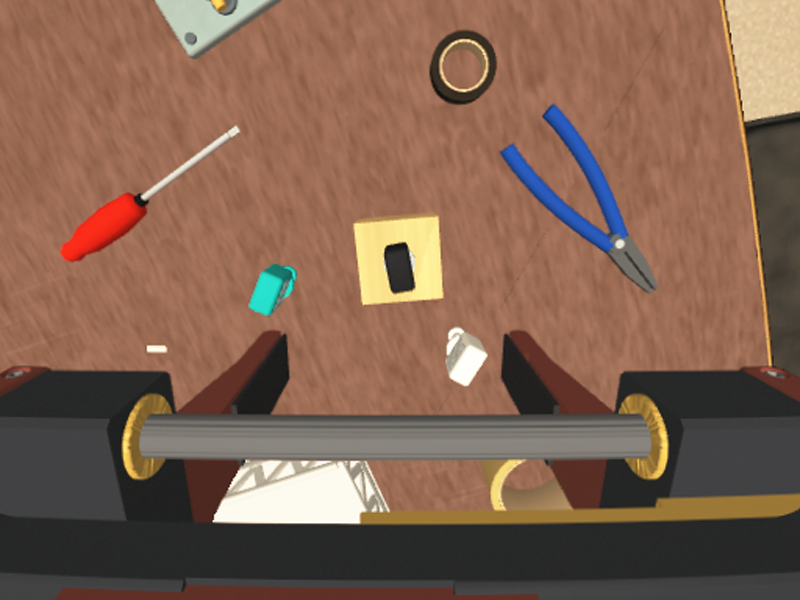

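Picture 3 (wrist, 800×600): the black grip is at (399,268) on the block, its long side nearly vertical in the image. The jaws open left–right, so the yaw is almost right. Turquoise (270,290) and white (465,357) are clear of the stand.

```bash
cat >> h.py <<'E'
def grip(d,z,c,r=35):
    im=d['pixels'].astype(int).max(2); m=(im<70).astype(np.uint8)
    x0,y0=int(c[0])-r,int(c[1])-r; mm=np.zeros_like(m); mm[y0:y0+2*r,x0:x0+2*r]=m[y0:y0+2*r,x0:x0+2*r]
    n,l,s,ce=cv2.connectedComponentsWithStats(mm); k=min(range(1,n),key=lambda i:np.hypot(*(ce[i]-c))-(s[i,4]>30)*100)
    cs=max(cv2.findContours((l==k).astype(np.uint8),cv2.RETR_EXTERNAL,cv2.CHAIN_APPROX_NONE)[0],key=cv2.contourArea)[:,0]
    P=np.array([onz(d,p,z)[:2] for p in cs.astype(float)],np.float32)
    (cx,cy),(w,h),a=cv2.minAreaRect(P); 
    if w<h: a+=90   # a: long axis direction
    return (cx,cy),sorted((w,h)),a
E
python3 - <<'E'
from h import *
np.set_printoptions(precision=1,suppress=True)
d=load('w1')
print(ray(d,(256,192))[0], grip(d,84,(256,171)))
im=d['pixels']; hsv=cv2.cvtColor(im,cv2.COLOR_BGR2HSV)
m=cv2.inRange(hsv,(15,60,150),(35,255,255)); m[:130]=0;m[200:]=0;m[:,:215]=0;m[:,295:]=0
q=cv2.findContours(m,cv2.RETR_EXTERNAL,cv2.CHAIN_APPROX_NONE)[0]; q=max(q,key=cv2.contourArea)[:,0]
P=np.array([onz(d,p,45)[:2] for p in q.astype(float)],np.float32);print(cv2.minAreaRect(P))
for p in [(270,275),(465,340)]: print(onz(d,(p[0]*.64,p[1]*.64),40))
print(shift([551,-255,140]))
E
```

```text
[ 567.2 -194.3  379.9] ((550.708251953125, -252.88552856445312), [16.862394332885742, 33.7315788269043], 82.90119934082031)
((550.5457153320312, -254.21226501464844), (70.0994644165039, 66.5031509399414), 76.90534973144531)
[ 446.3 -235.3   40. ]
[ 582.9 -339.    40. ]
[77.7  4.3 -5. ]
```

{"api": "carry_out", "payload": {"commands": [[0.029, 0.0035, -0.006, 0, 0, 0], [0.03, 0, 0, -5.5, 0, 0], [0.03, 0, 0, -5.5, 0, 0], [0, 0, 0, 0, 0, 0]]}}

```text
t: 3.08
ee_pos: [554.2, -249.6, 127.1]
orientation: [1.29, 1.154, -1.29]
ft_force: [-0.2, 0.7, 0.1]
width: 87.3
```

Run:
```python
from h import *
np.set_printoptions(precision=2,suppress=True)
d=grab('wrist','w2');o,M=tool();print(o['ee_pos'],yaw(M),np.round(M[:,0],3))
c=proj(d,[[551,-254,84]])[0];print(c)
print(ray(d,(256,192))[0],grip(d,84,c,60))
x0,y0=int(c[0])-100,int(c[1])-75
cv2.imwrite('pics/w2b.png',cv2.resize(d['pixels'][y0:y0+150,x0:x0+200],(800,600),interpolation=cv2.INTER_CUBIC));print(x0,y0)
```

```text
[ 555.19 -250.14  128.54] -6.4088594978683 [ 0. -0. -1.]
[248.01 209.71]
[ 562.58 -181.57  289.37] ((551.0344848632812, -250.8583984375), [16.812898635864258, 36.16179656982422], 82.75226593017578)
148 134
```

View pics/w2b.png

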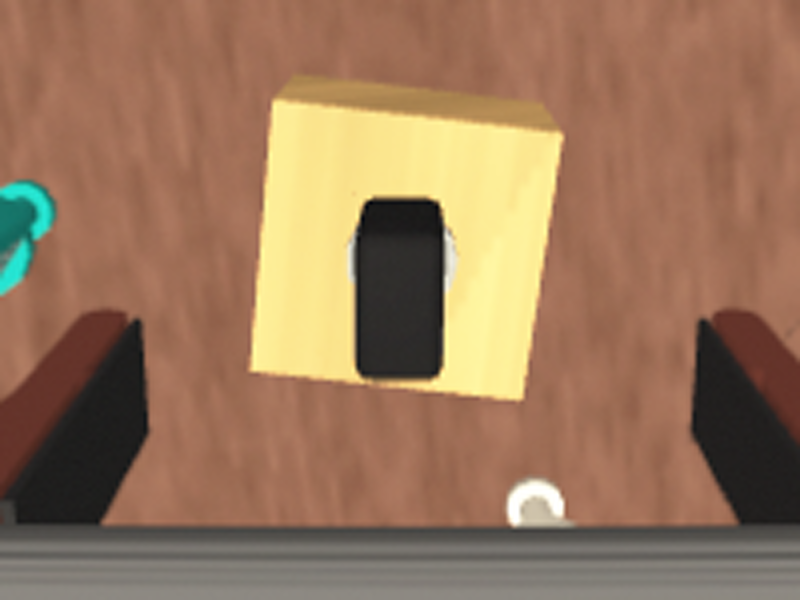

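Picture 4 (wrist crop): the grip's top face is centred at crop (399,307), full-res (248,211). That matches a pin at (551,-254). It is squared to the jaws and both fingers are clear of the neighbours, so I'll descend.

{"api": "carry_out", "payload": {"commands": [[0.02, -0.0035, 0.005, 0, 0, 0], [0.02, 0, 0, 0, 0, 0], [0.02, 0, 0, 0, 0, 0], [0.01, 0, 0, 0, 0, 0], [0, 0, 0, 0, 0, 0]]}}

```text
t: 3.75
ee_pos: [556.2, -254.5, 60.0]
orientation: [1.295, 1.142, -1.288]
ft_force: [-0.1, 0.5, 0.5]
width: 87.7
```

Run:
```python
from h import *
np.set_printoptions(precision=2,suppress=True)
o,M=tool();print(o['ee_pos'],yaw(M),M[:,0],o['ft_force'],shift([551,-254.3,54.5]))
```

```text
[ 556.21 -254.54   59.97] -6.58203605531236 [ 0.01 -0.   -1.  ] [-0.06  0.54  0.54] [ 5.42 -5.26  0.34]
```

{"api": "carry_out", "payload": {"commands": [[0.005, -0.005, 0, 0, 0, 0], [0, 0, 0, 0, 0, 0]]}}

```text
t: 4.0
ee_pos: [551.3, -254.1, 55.2]
orientation: [1.295, 1.141, -1.287]
ft_force: [-0.5, -0.1, 0.1]
width: 87.7
```

{"api": "carry_out", "payload": {"commands": [[0, 0, 0, 0, 0, 0], [0, 0, 0, 0, 0, 0], [0, 0, 0, 0, 0, 0], [0, 0, 0, 0, 0, 0], [0, 0, 0, 0, 0, 0], [0, 0, 0, 0, 0, 0]], "grip": 1}}

```text
t: 4.75
ee_pos: [552.1, -254.6, 56.4]
orientation: [1.296, 1.139, -1.286]
ft_force: [0.6, 0.9, 0.3]
width: 31.5
```

{"api": "carry_out", "payload": {"commands": [[0, 0, 0, 0, 0, 0], [0, 0, 0, 0, 0, 0], [0, 0, 0, 0, 0, 0], [0, 0, 0, 0, 0, 0]]}}

```text
t: 5.25
ee_pos: [551.9, -254.5, 56.4]
orientation: [1.296, 1.14, -1.287]
ft_force: [0.6, 0.0, 0.5]
width: 17.9
```

{"api": "carry_out", "payload": {"commands": [[-0.03, 0, 0, 0, 0, 0], [-0.05, 0, 0, 0, 0, 0], [-0.04, 0, 0, 0, 0, 0], [0, -0.021, -0.05, 0, 0, 0], [0, -0.021, -0.05, 0, 0, 0], [0, -0.021, -0.05, 0, 0, 0], [0, -0.021, -0.05, 0, 0, 0], [0, -0.015, -0.04, 0, 0, 0]]}}

```text
t: 6.25
ee_pos: [479.4, 0.1, 177.6]
orientation: [1.302, 1.134, -1.288]
ft_force: [0.3, 0.6, -0.9]
width: 17.9
```

Run:
```python
from h import *
np.set_printoptions(precision=2,suppress=True)
d=grab('wrist','w3');o,M=tool();print(o['ee_pos'],yaw(M),M[:,0],o['ft_force'],o['width'])
c=proj(d,[[474,14,75],o['ee_pos']]);print(c,shift([474,14,160]))
s=grab('scene','s3');b=grab('side','b3')
cs=proj(s,[[474,14,100]])[0];cb=proj(b,[[474,14,100]])[0]
print(cs,cb)
def crop(d,c,w=100,h=75):
    x,y=int(c[0])-w//2,int(c[1])-h//2; x=max(x,0);y=max(y,0);print(x,y);return cv2.resize(d['pixels'][y:y+h,x:x+w],(400,300),interpolation=cv2.INTER_CUBIC)
z=np.vstack([np.hstack([crop(s,cs),crop(b,cb)]),np.hstack([cv2.resize(d['pixels'],(400,300)),crop(d,c[0],160,120)])])
cv2.imwrite('pics/m3.png',z)
```

```text
[477.8    3.33 177.32] -6.913275332205248 [ 0.01 -0.   -1.  ] [-1.29  1.81 -1.1 ] 17.881236188093112
[[242.72 172.15]
 [247.94 220.93]] [ 17.22  -5.3  -10.17]
[206.19 174.99] [270.48 229.78]
156 137
220 192
162 112
```

View pics/m3.png

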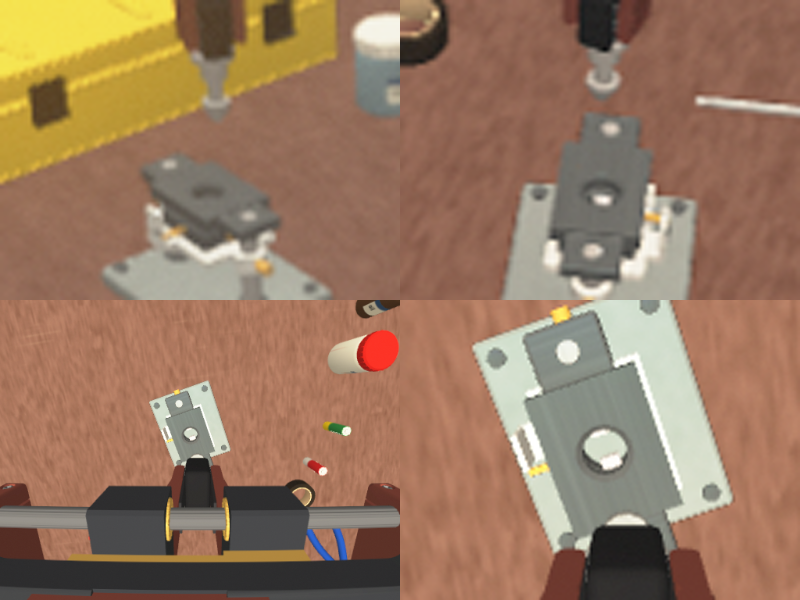

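Picture 5: the pin is held upright by its grip over the tester. Socket: wrist full-res (243.6,172.8), scene (208,185), side (270.5,241). Pin tip: scene (209.8,167.5), side (270,216.5).

```bash
cat >> h.py <<'E'
def tri(obs):
    A=np.zeros((3,3));b=np.zeros(3)
    for d,uv in obs:
        o,v=ray(d,uv);v/=np.linalg.norm(v);Q=np.eye(3)-np.outer(v,v);A+=Q;b+=Q@o
    return np.linalg.solve(A,b)
E
python3 - <<'E'
from h import *
np.set_printoptions(precision=2,suppress=True)
s=load('s3');b=load('b3');d=load('w3')
print('sock',onz(s,(156+207/4,137+192/4),75),onz(b,(220+202/4,192+195/4),75),onz(d,(243.6,172.8),75))
print('sock tri',tri([(s,(207.75,185)),(b,(270.5,240.75)),(d,(243.6,172.8))]))
print('tip',tri([(s,(209.75,167.5)),(b,(270,216.5))]))
print('collar/grip mid',tri([(s,(156+212/4,137+57/4)),(b,(220+203/4,192+50/4))]))
print(ctrl.get_obs()['ee_pos'])
E
```

```text
sock [474.37   9.19  75.  ] [471.27  19.99  75.  ] [474.78  13.24  75.  ]
sock tri [474.51  13.83  70.91]
tip [479.63   2.   124.  ]
collar/grip mid [479.77   6.5  162.59]
[479.83  -0.08 177.64]
```

{"api": "carry_out", "payload": {"commands": [[0.02, -0.0065, -0.011, 0, 0, 0], [0.022, 0, 0, 0, 0, 0], [0, 0, 0, 0, 0, 0]]}}

```text
t: 6.78
ee_pos: [477.3, 9.7, 135.3]
orientation: [1.302, 1.132, -1.284]
ft_force: [0.9, -0.1, -1.6]
width: 17.6
```

Run:
```python
from h import *
np.set_printoptions(precision=2,suppress=True)
P=[]
s=grab('scene','s4')
for i in range(3): P.append(ctrl.get_obs()['ee_pos']); ctrl.get_image('wrist')
b=grab('side','b4');d=grab('wrist','w4')
print(np.array(P)); o,M=tool();print(o['ee_pos'],yaw(M),M[:,0],o['ft_force'],shift([474,13.5,131]))
def crop(d,c,w=80,h=60):
    x,y=int(c[0])-w//2,int(c[1])-h//2;print(x,y);return cv2.resize(d['pixels'][y:y+h,x:x+w],(400,300),interpolation=cv2.INTER_CUBIC)
z=np.vstack([np.hstack([crop(s,(208,178)),crop(b,(270,233))]),np.hstack([crop(d,(244,180),120,90),np.zeros((300,400,3),np.uint8)])])
cv2.imwrite('pics/m4.png',z)
```

```text
[[477.98   9.67 136.12]
 [478.38   9.75 136.64]
 [478.57   9.84 136.94]]
[478.49  10.18 137.09] -6.819169253831173 [ 0.02 -0.01 -1.  ] [ 0.32 -0.96 -1.2 ] [ 5.97 -4.99 -2.78]
168 148
230 203
184 135
```

View pics/m4.png

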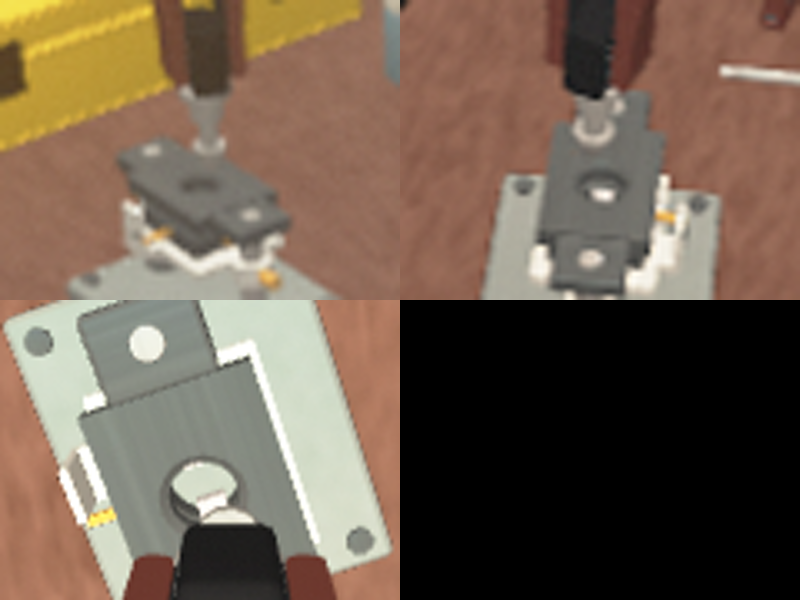

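Picture 6: the pin's lower land (white ring) is at scene (209.8,177.4) and side (268.6,229.4). The socket is at scene (208.2,185) and side (270.8,240.6), so the pin is still several mm short.

Run:
```python
from h import *
np.set_printoptions(precision=2,suppress=True)
s=load('s4');b=load('b4');d=load('w4')
S=tri([(s,(208.2,185)),(b,(270.8,240.6))]);L=tri([(s,(209.8,177.4)),(b,(268.6,229.4))])
print(S,L,S-L, 'w',onz(d,(184+203*.3,135+190*.3),75))
C=tri([(s,(168+207/5,148+92/5)),(b,(230+192/5,203+93/5))]);print('grip bottom',C)
o,M=tool();print(o['ee_pos'],M); dl=S-L; dl[2]=0;print('tool shift',M.T@dl)
# rotation to vertical in tool frame
t=M.T@np.array([0,0,-1.]); print('turn deg',np.degrees(np.cross([1,0,0],t)))
```

```text
[474.77  14.48  70.78] [480.08   8.65  94.12] [ -5.31   5.84 -23.34] w [475.03  14.91  75.  ]
grip bottom [481.05  12.41 120.8 ]
[478.49  10.18 137.09] [[ 0.02  0.99 -0.12]
 [-0.01 -0.12 -0.99]
 [-1.    0.02  0.  ]]
tool shift [-0.16 -5.96 -5.16]
turn deg [ 0.    0.19 -1.34]
```

{"api": "carry_out", "payload": {"commands": [[0, -0.0048, -0.005, 0, 0.2, -1.3], [0, 0, 0, 0, 0, 0]]}}

```text
t: 7.32
ee_pos: [474.5, 16.0, 137.8]
orientation: [1.297, 1.15, -1.296]
ft_force: [0.7, 0.5, -1.4]
width: 17.9
```

```bash
cat >> h.py <<'E'
def look(tag):
    s=grab('scene','s'+tag);b=grab('side','b'+tag);d=grab('wrist','w'+tag)
    o,M=tool();print('t',o['t'],o['ee_pos'],'yaw',yaw(M),'F',o['ft_force'],'M',o['moment']); t=M.T@np.array([0,0,-1.]); print('turn deg',np.degrees(np.cross([1,0,0],t)))
    def crop(d,c,w=80,h=60):
        x,y=int(c[0])-w//2,int(c[1])-h//2;return cv2.resize(d['pixels'][y:y+h,x:x+w],(400,300),interpolation=cv2.INTER_CUBIC)
    z=np.vstack([np.hstack([crop(s,(208,178)),crop(b,(270,233))]),np.hstack([crop(d,(244,180),120,90),crop(d,(244,180),240,180)])])
    cv2.imwrite(f'pics/m{tag}.png',z)
E
python3 - <<'E'
from h import *
np.set_printoptions(precision=2,suppress=True)
look('5')
E
```

```text
t 7.475 [474.38  15.78 137.56] yaw -6.833926553474886 F [-0.3   0.43 -1.35] M [-0.08  0.1   0.01]
turn deg [ 0.   -0.02 -0.03]
```

View pics/m5.png

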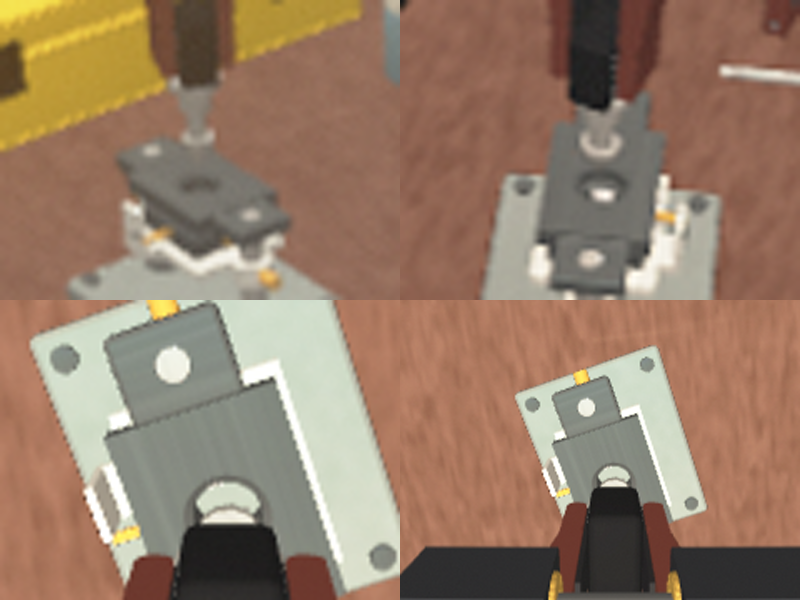

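Picture 7: ring at scene (207.4,175.2) and side (270.2,232.4), with the socket as before.

Run:
```python
from h import *
np.set_printoptions(precision=2,suppress=True)
s=load('s5');b=load('b5')
S=tri([(s,(208.2,185)),(b,(270.8,240.6))]);L=tri([(s,(207.4,175.4)),(b,(270.2,232.2))]);o,M=tool()
print(S,L,S-L,M.T@((S-L)*[1,1,0]))
```

```text
[474.77  14.48  70.78] [475.66  16.08  96.33] [ -0.88  -1.6  -25.55] [-0.   -0.69  1.69]
```

{"api": "carry_out", "payload": {"commands": [[0.01, -0.0007, 0.0015, 0, 0, 0], [0.008, 0, 0, 0, 0, 0], [0, 0, 0, 0, 0, 0]]}}

```text
t: 7.85
ee_pos: [473.0, 14.2, 117.9]
orientation: [1.297, 1.151, -1.296]
ft_force: [-0.1, 0.0, -1.5]
width: 18.3
```

```bash
cat > st.py <<'E'
from h import *
np.set_printoptions(precision=2,suppress=True)
o,M=tool();t=M.T@np.array([0,0,-1.])
print('t',o['t'],o['ee_pos'],'F',o['ft_force'],'M',o['moment'],'turn',np.degrees(np.cross([1,0,0],t)),'shift to sock',shift([474.6,14.7,85]))
E
python3 st.py
```

```text
t 7.85 [473.03  14.25 117.91] F [-0.1   0.04 -1.51] M [-0.07  0.06 -0.05] turn [ 0.   -0.01  0.01] shift to sock [32.91  1.51 -0.63]
```

{"api": "carry_out", "payload": {"commands": [[0.005, 0.0006, 0, 0, 0, 0], [0.005, 0, 0, 0, 0, 0], [0, 0, 0, 0, 0, 0]]}}

```text
t: 8.22
ee_pos: [473.7, 14.2, 107.0]
orientation: [1.296, 1.151, -1.297]
ft_force: [-0.1, -0.8, -0.7]
width: 17.9
```

```bash
python3 st.py
```

```text
t 8.225 [473.67  14.16 107.02] F [-0.13 -0.84 -0.67] M [-0.07  0.1   0.01] turn [ 0.   -0.01  0.03] shift to sock [22.02  0.87 -0.64]
```

{"api": "carry_out", "payload": {"commands": [[0.004, 0, 0, 0, 0, 0], [0.004, 0, 0, 0, 0, 0], [0, 0, 0, 0, 0, 0]]}}

```text
t: 8.6
ee_pos: [475.0, 14.2, 99.7]
orientation: [1.298, 1.149, -1.295]
ft_force: [-0.6, -0.3, -4.1]
width: 17.8
```

{"api": "carry_out", "payload": {"commands": [[0.003, 0, 0, 0, 0, 0], [0.003, 0, 0, 0, 0, 0], [0, 0, 0, 0, 0, 0]]}}

```text
t: 8.98
ee_pos: [475.0, 14.2, 93.5]
orientation: [1.298, 1.149, -1.294]
ft_force: [0.2, -0.6, -2.3]
width: 17.6
```

```bash
python3 st.py
```

```text
t 8.975 [475.02  14.22  93.52] F [ 0.24 -0.57 -2.3 ] M [-0.03 -0.11  0.01] turn [ 0.   -0.03 -0.14] shift to sock [ 8.52 -0.49 -0.42]
```

{"api": "carry_out", "payload": {"commands": [[0.003, 0, 0, 0, 0, 0], [0.002, 0, 0, 0, 0, 0], [0, 0, 0, 0, 0, 0]]}}

```text
t: 9.35
ee_pos: [474.8, 14.2, 87.9]
orientation: [1.298, 1.149, -1.295]
ft_force: [-0.7, -0.2, -1.2]
width: 17.2
```

```bash
python3 st.py
```

```text
t 9.35 [474.79  14.16  87.89] F [-0.71 -0.16 -1.17] M [-0.04  0.06  0.03] turn [ 0.   -0.02 -0.11] shift to sock [ 2.89 -0.26 -0.51]
```

{"api": "carry_out", "payload": {"commands": [[0.0015, 0, 0, 0, 0, 0], [0.0, 0, 0, 0, 0, 0]]}}

```text
t: 9.6
ee_pos: [474.9, 14.2, 86.4]
orientation: [1.298, 1.149, -1.295]
ft_force: [-0.6, -0.4, 0.2]
width: 17.9
```

{"api": "carry_out", "payload": {"commands": [[0.0015, 0, 0, 0, 0, 0], [0.0, 0, 0, 0, 0, 0]]}}

```text
t: 9.85
ee_pos: [474.9, 14.2, 86.6]
orientation: [1.298, 1.149, -1.295]
ft_force: [-0.6, -0.0, -0.8]
width: 18.1
```

{"api": "carry_out", "payload": {"commands": [[0.0015, 0, 0, 0, 0, 0]]}}

```text
t: 9.98
ee_pos: [475.0, 14.2, 86.2]
orientation: [1.298, 1.149, -1.295]
ft_force: [-8.4, -0.0, 32.6]
width: 17.6
```

{"api": "carry_out", "payload": {"commands": [[0.0025, 0, 0, 0, 0, 0]]}}

```text
t: 10.1
ee_pos: [475.1, 14.2, 86.0]
orientation: [1.297, 1.149, -1.295]
ft_force: [-13.5, -0.0, 46.4]
width: 18.1
```

{"api": "carry_out", "payload": {"commands": [[0, 0, 0, 0, 0, 0], [0, 0, 0, 0, 0, 0], [0, 0, 0, 0, 0, 0]]}}

```text
t: 10.48
ee_pos: [474.9, 14.2, 86.3]
orientation: [1.298, 1.149, -1.294]
ft_force: [-0.2, -0.6, -0.9]
width: 17.5
```

Run:
```python
from h import *
np.set_printoptions(precision=2,suppress=True)
look('6')
```

```text
t 10.625 [474.9   14.23  86.28] yaw -6.815107705991611 F [-1.87 -0.01 -1.57] M [-0.1   0.12  0.  ]
turn deg [ 0.   -0.02 -0.12]
```

View pics/m6.png

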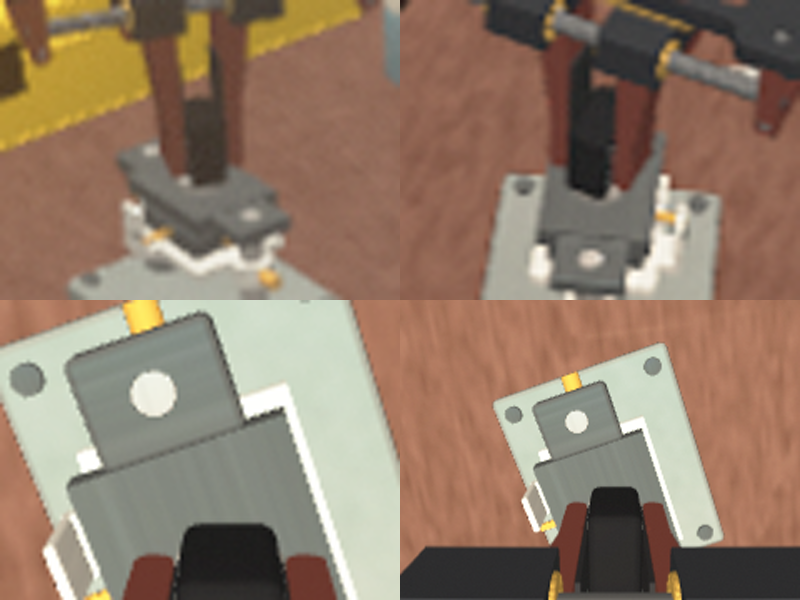

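Picture 8: the collar is down on the head, the pin is upright, and the fingertips are clear above the head. Now the pull, in small upward steps, reading the force each time.

{"api": "carry_out", "payload": {"commands": [[-0.0004, 0, 0, 0, 0, 0], [-0.0004, 0, 0, 0, 0, 0], [-0.0004, 0, 0, 0, 0, 0], [-0.0004, 0, 0, 0, 0, 0]]}}

```text
t: 11.12
ee_pos: [474.9, 14.2, 87.6]
orientation: [1.297, 1.15, -1.295]
ft_force: [-0.9, -0.0, -1.1]
width: 18.0
```

{"api": "carry_out", "payload": {"commands": [[-0.0004, 0, 0, 0, 0, 0], [-0.0004, 0, 0, 0, 0, 0], [-0.0004, 0, 0, 0, 0, 0], [-0.0004, 0, 0, 0, 0, 0]]}}

```text
t: 11.62
ee_pos: [474.9, 14.2, 89.4]
orientation: [1.297, 1.149, -1.295]
ft_force: [0.2, -0.3, -0.5]
width: 17.6
```

{"api": "carry_out", "payload": {"commands": [[-0.0004, 0, 0, 0, 0, 0], [-0.0004, 0, 0, 0, 0, 0], [-0.0004, 0, 0, 0, 0, 0], [-0.0004, 0, 0, 0, 0, 0]]}}

```text
t: 12.12
ee_pos: [474.9, 14.2, 91.0]
orientation: [1.297, 1.149, -1.295]
ft_force: [1.5, -0.4, -4.8]
width: 18.0
```

{"api": "carry_out", "payload": {"commands": [[-0.0004, 0, 0, 0, 0, 0], [-0.0004, 0, 0, 0, 0, 0]]}}

```text
t: 12.38
ee_pos: [474.8, 14.2, 91.3]
orientation: [1.297, 1.149, -1.295]
ft_force: [1.6, -0.4, -7.4]
width: 17.5
```

{"api": "carry_out", "payload": {"commands": [[-0.0004, 0, 0, 0, 0, 0], [-0.0004, 0, 0, 0, 0, 0]]}}

```text
t: 12.62
ee_pos: [474.8, 14.2, 91.7]
orientation: [1.297, 1.15, -1.295]
ft_force: [2.4, 0.1, -9.8]
width: 17.9
```

{"api": "carry_out", "payload": {"commands": [[-0.0005, 0, 0, 0, 0, 0]]}}

```text
t: 12.75
ee_pos: [474.8, 14.2, 92.0]
orientation: [1.297, 1.15, -1.295]
ft_force: [3.2, -0.6, -12.4]
width: 17.6
```

{"api": "carry_out", "payload": {"commands": [[-0.0006, 0, 0, 0, 0, 0]]}}

```text
t: 12.88
ee_pos: [474.8, 14.2, 92.4]
orientation: [1.297, 1.15, -1.295]
ft_force: [3.5, -0.6, -14.2]
width: 18.1
```

{"api": "carry_out", "payload": {"commands": [[-0.0005, 0, 0, 0, 0, 0], [-0.0005, 0, 0, 0, 0, 0]]}}

```text
t: 13.12
ee_pos: [474.7, 14.2, 92.9]
orientation: [1.297, 1.15, -1.295]
ft_force: [4.4, 0.1, -17.9]
width: 18.0
```

{"api": "carry_out", "payload": {"commands": [[0.0003, 0, 0, 0, 0, 0]]}}

```text
t: 13.25
ee_pos: [474.8, 14.2, 92.5]
orientation: [1.297, 1.15, -1.295]
ft_force: [3.4, -0.7, -16.6]
width: 18.0
```

{"api": "carry_out", "payload": {"commands": [[0, 0, 0, 0, 0, 0]]}}

```text
t: 13.38
ee_pos: [474.5, 14.2, 92.4]
orientation: [1.297, 1.15, -1.296]
ft_force: [2.9, -0.1, -14.8]
width: 17.9
```

{"api": "carry_out", "payload": {"commands": [[-0.0001, 0, 0, 0, 0, 0], [-0.0002, 0, 0, 0, 0, 0]]}}

```text
t: 13.62
ee_pos: [474.4, 14.2, 92.7]
orientation: [1.297, 1.15, -1.296]
ft_force: [2.7, 0.2, -16.4]
width: 18.1
```

{"api": "carry_out", "payload": {"commands": [[0.0003, 0, 0, 0, 0, 0]]}}

```text
t: 13.75
ee_pos: [474.4, 14.2, 92.4]
orientation: [1.297, 1.15, -1.296]
ft_force: [2.7, 0.4, -15.7]
width: 17.5
```

{"api": "carry_out", "payload": {"commands": [[0, 0, 0, 0, 0, 0]]}}

```text
t: 13.88
ee_pos: [474.4, 14.2, 92.4]
orientation: [1.297, 1.15, -1.296]
ft_force: [3.0, -0.5, -15.1]
width: 17.7
```

{"api": "carry_out", "payload": {"commands": [[0.0002, 0, 0, 0, 0, 0]]}}

```text
t: 14.0
ee_pos: [474.5, 14.2, 92.3]
orientation: [1.297, 1.15, -1.296]
ft_force: [3.0, 0.3, -14.2]
width: 17.8
```

{"api": "carry_out", "payload": {"commands": [[-0.0001, 0, 0, 0, 0, 0]]}}

```text
t: 14.12
ee_pos: [474.4, 14.2, 92.4]
orientation: [1.297, 1.15, -1.296]
ft_force: [3.3, -0.5, -14.7]
width: 17.8
```

{"api": "carry_out", "payload": {"commands": [[0.0002, 0, 0, 0, 0, 0], [0, 0, 0, 0, 0, 0]]}}

```text
t: 14.38
ee_pos: [474.4, 14.2, 92.3]
orientation: [1.297, 1.15, -1.296]
ft_force: [3.6, -0.2, -13.9]
width: 18.1
```

{"api": "carry_out", "payload": {"commands": [[0, 0, 0, 0, 0, 0]]}}

```text
t: 14.5
ee_pos: [474.4, 14.2, 92.3]
orientation: [1.297, 1.15, -1.296]
ft_force: [3.2, -0.2, -13.5]
width: 18.1
```

Pull is about 12.5 N. Camera calls hold the target without re-anchoring it, so I'll use them to hold the pull and average the force.

Run:
```python
from h import *
np.set_printoptions(precision=1,suppress=True,linewidth=150)
F=[];Z=[]
for i in range(26):
    d=ctrl.get_image('side'); o=ctrl.get_obs();F.append(o['ft_force'][2]);Z.append(o['ee_pos'][2])
print(np.array(F),np.mean(F),np.array(Z),o['t'])
```

```text
[-13.3 -14.  -13.8 -14.6 -14.6 -13.9 -13.3 -13.8 -13.5 -14.  -14.1 -14.5 -14.2 -14.9 -13.5 -14.1 -14.7 -15.3 -14.  -13.8 -13.2 -13.7 -14.7 -13.9
 -13.4 -14.1] -14.027785348601327 [92.3 92.3 92.3 92.3 92.3 92.3 92.3 92.3 92.3 92.3 92.3 92.3 92.3 92.3 92.3 92.3 92.3 92.3 92.3 92.3 92.3 92.3 92.3 92.3 92.3 92.3] 15.8
```

Steady for 1.3 s at about 12.9 N net of the pin's weight. I'll do a second hold slightly lower, as cover against force-sensor bias.

{"api": "carry_out", "payload": {"commands": [[0.0003, 0, 0, 0, 0, 0]]}}

```text
t: 15.92
ee_pos: [474.5, 14.2, 92.0]
orientation: [1.297, 1.15, -1.296]
ft_force: [3.4, -0.3, -12.8]
width: 17.6
```

Run:
```python
from h import *
np.set_printoptions(precision=1,suppress=True,linewidth=150)
F=[]
for i in range(24):
    d=grab('side','hold'); o=ctrl.get_obs();F.append(o['ft_force'][2])
print(np.array(F),np.mean(F),o['ee_pos'],o['t'],o['width'])
```

```text
[-12.8 -11.  -12.3 -11.6 -12.1 -12.4 -11.9 -12.4 -11.3 -12.6 -11.7 -11.6 -12.8 -11.5 -12.6 -11.8 -13.  -12.4 -12.3 -12.9 -11.2 -12.7 -11.8 -12.2] -12.123895348736548 [474.4  14.2  92. ] 17.125 18.115239380065137
```

Held at about 10.9 N too. Now I'll lower it back home and press lightly to confirm it is seated.

{"api": "carry_out", "payload": {"commands": [[0.001, 0, 0, 0, 0, 0], [0.0015, 0, 0, 0, 0, 0], [0.0015, 0, 0, 0, 0, 0], [0.0015, 0, 0, 0, 0, 0]]}}

```text
t: 17.62
ee_pos: [474.9, 14.2, 87.8]
orientation: [1.297, 1.149, -1.295]
ft_force: [-2.2, -0.8, 0.4]
width: 17.8
```

{"api": "carry_out", "payload": {"commands": [[0.0008, 0, 0, 0, 0, 0]]}}

```text
t: 17.75
ee_pos: [474.9, 14.2, 87.0]
orientation: [1.297, 1.149, -1.295]
ft_force: [-1.6, -1.0, -0.7]
width: 18.1
```

{"api": "carry_out", "payload": {"commands": [[0.0008, 0, 0, 0, 0, 0]]}}

```text
t: 17.88
ee_pos: [474.9, 14.2, 86.3]
orientation: [1.297, 1.149, -1.295]
ft_force: [-1.3, 0.5, -0.7]
width: 17.9
```

{"api": "carry_out", "payload": {"commands": [[0.0006, 0, 0, 0, 0, 0]]}}

```text
t: 18.0
ee_pos: [475.0, 14.2, 86.1]
orientation: [1.297, 1.149, -1.295]
ft_force: [-4.6, -0.3, 14.0]
width: 17.7
```

{"api": "carry_out", "payload": {"commands": [[0, 0, 0, 0, 0, 0], [0, 0, 0, 0, 0, 0], [0, 0, 0, 0, 0, 0]]}}

```text
t: 18.38
ee_pos: [475.0, 14.2, 86.2]
orientation: [1.297, 1.149, -1.295]
ft_force: [-2.1, 0.3, 1.9]
width: 17.9
```

{"api": "carry_out", "payload": {"commands": [[0, 0, 0, 0, 0, 0], [0, 0, 0, 0, 0, 0], [0, 0, 0, 0, 0, 0], [0, 0, 0, 0, 0, 0], [0, 0, 0, 0, 0, 0], [0, 0, 0, 0, 0, 0], [0, 0, 0, 0, 0, 0], [0, 0, 0, 0, 0, 0]], "grip": 0.4}}

```text
t: 19.38
ee_pos: [476.3, 14.3, 86.4]
orientation: [1.299, 1.148, -1.293]
ft_force: [0.3, -0.2, -0.6]
width: 52.6
```

Seated (14 N at z 86.1, as before) and released. I'll retreat straight up and check.

{"api": "carry_out", "payload": {"commands": [[-0.01, 0, 0, 0, 0, 0], [-0.03, 0, 0, 0, 0, 0], [-0.05, 0, 0, 0, 0, 0], [-0.04, 0, 0, 0, 0, 0], [0, 0, 0, 0, 0, 0], [0, 0, 0, 0, 0, 0]]}}

```text
t: 20.12
ee_pos: [475.2, 14.2, 222.3]
orientation: [1.299, 1.148, -1.293]
ft_force: [-1.0, 0.4, 0.9]
width: 52.8
```

Run:
```python
from h import *
np.set_printoptions(precision=2,suppress=True)
look('9')
```

```text
t 20.275 [475.    14.24 221.48] yaw -6.818573712681945 F [-0.26 -0.56 -0.24] M [-0.08  0.1  -0.02]
turn deg [ 0.   -0.03 -0.16]
```

View pics/m9.png

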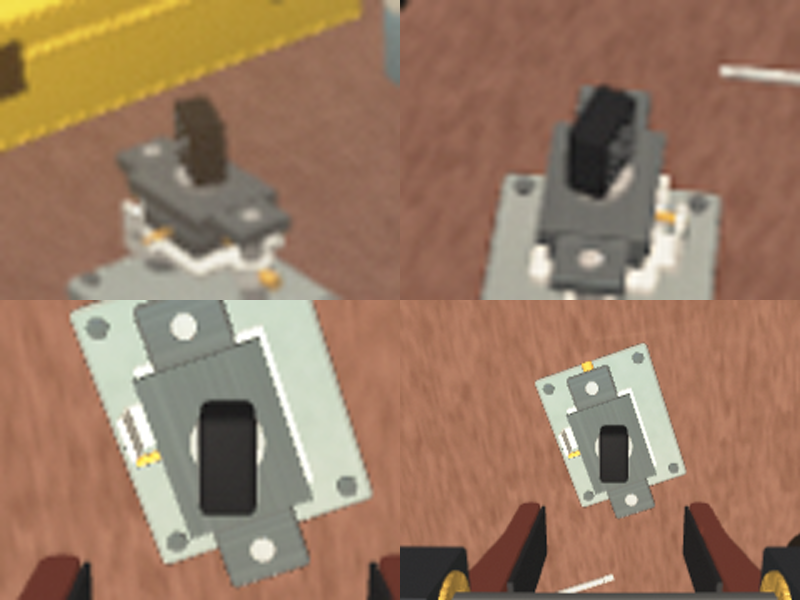

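Picture 9: the pin stands in the socket, released and clear of the fingers. It seems to lean slightly in the scene and side crops, so I'll check the tilt numerically.

Run:
```python
from h import *
np.set_printoptions(precision=2,suppress=True)
def mask(n,c):
    d=load(n); im=d['pixels'].astype(int).max(2); m=np.zeros(im.shape,np.uint8); x,y=map(int,c)
    m[y-14:y+14,x-12:x+12]=(im[y-14:y+14,x-12:x+12]<62)
    k,l,s,ce=cv2.connectedComponentsWithStats(m); i=1+np.argmax(s[1:,4]); ys,xs=np.nonzero(l==i); return d,xs,ys
for tag in ('6','9'):
  E=[]
  for n,c in(('s'+tag,(208,176)),('b'+tag,(270,231))):
    d,xs,ys=mask(n,c)
    lo,hi=ys.min(),ys.max(); 
    f=np.polyfit(ys,xs,1)
    up=proj(d,[[475,14.2,82],[475,14.2,112]]); sl=(up[1]-up[0])[0]/(up[1]-up[0])[1]
    print(n,len(xs),'rows',lo,hi,'mean',xs.mean(),ys.mean(),'pred',up.mean(0),'slope',f[0],'vertical',sl)
d=load('w9'); print('top face centre',onz(d,(184+227*.3,135+(157)*.3),114),'collar',onz(d,(184+227*.3,135+144*.3),80), grip(d,114,(252,180),30))
x=np.hstack([cv2.resize(load(n)['pixels'][y:y+40,x:x+52],(390,300),interpolation=cv2.INTER_CUBIC) for n,x,y in(('s9',182,158),('b9',244,212))]);
y=np.hstack([cv2.resize(load(n)['pixels'][y:y+40,x:x+52],(390,300),interpolation=cv2.INTER_CUBIC) for n,x,y in(('s6',182,158),('b6',244,212))]);cv2.imwrite('pics/tilt.png',np.vstack([x,y]))
```

```text
s6 1 rows 181 181 mean 207.0 181.0 pred [206.63 175.94] slope 0.5718232044198892 vertical 0.0698253049535439
b6 190 rows 217 242 mean 267.5842105263158 229.4157894736842 pred [269.93 230.71] slope 0.021416474717135738 vertical -0.03736146260982708<stdin>:12: RankWarning: Polyfit may be poorly conditioned
Traceback (most recent call last):
ValueError: attempt to get argmax of an empty sequence
```

Run:
```python
from h import *
np.set_printoptions(precision=2,suppress=True)
d=load('w9'); print('top face',grip(d,114,(252,180),30),'collar',onz(d,(184+227*.3,135+144*.3),80))
for n in('s9','b9'):
    up=proj(load(n),[[475,14.2,80],[475,14.2,114]]); print(n,up)
    if n=='s9': print((up-[182,158])*7.5)
    else: print((up-[244,212])*7.5)
f=lambda t:np.hstack([cv2.resize(load(n+t)['pixels'][y:y+40,x:x+52],(390,300),interpolation=cv2.INTER_CUBIC) for n,x,y in(('s',182,158),('b',244,212))])
cv2.imwrite('pics/tilt.png',np.vstack([f('9'),f('6')]))
```

```text
top face ((476.26470947265625, 16.5720157623291), [16.540210723876953, 34.5872688293457], 83.07706451416016) collar [475.94  12.48  80.  ]
s9 [[207.07 182.22]
 [206.19 169.63]]
[[188.   181.68]
 [181.4   87.25]]
b9 [[269.71 236.58]
 [270.15 224.81]]
[[192.82 184.38]
 [196.12  96.07]]
```

View pics/tilt.png

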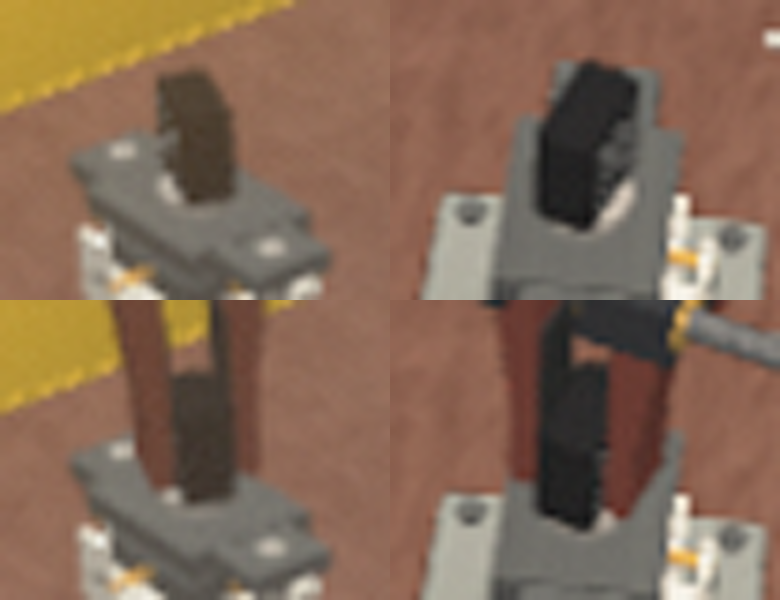

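Picture 10: the grip's edges follow the projected vertical to within about 3°, the same as when it was gripped, and the collar lies on the head. No lean, so I'm handing in.

```bash
python3 -c "
from workcell import ctrl
print(ctrl.close_job())"
```

```text
the job is handed in; nothing more can be done
None
```

The black-headed pin is home in the tester's socket and released. The pull test was done, and the job was handed in at about 20 s; the hand-in gives no verdict.

- **Insertion:** I pushed the pin in until the collar stopped hard on the head. The push reached 46 N at TCP height 86.0 mm. I never saw the 3–12 N catch resistance in a reading.
- **Pull test:** The catches took the pull after roughly 4.5 mm of free rise. The pull overshot briefly to about 17 N before I backed it off. I then held about 12.9 N for 1.3 s and about 10.9 N for 1.2 s. Both figures are averages after subtracting about 1.2 N for the pin's weight and sensor offset.
- **Final state:** I let the pin down, and it seated again at 86.1 mm with a 14 N push, then opened the fingers and retreated straight up. The last pictures show the pin upright in the socket to within about 3° and the gripper clear of it.

**Weak or failed checks:**
- I judged the pull only from the wrist force and the lift height. I did not read the tester's pointer.
- My automatic tilt measurement failed, so I judged the tilt by eye against projected verticals.
- The scene and side cameras disagreed by about 11 mm in y on the socket when each was taken alone. Combining the views resolved it.
- I did not measure the bystanders again at the end. The arm made no contact near them.

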